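# Shut and lock the autosampler's sample drawer

## Robot

A 6-joint arm with a two-finger parallel gripper is mounted at the origin on the work surface. World frame = base frame: x ahead of the robot, y to its left, z up, the work surface at z = 0. Lengths are in mm, angles in rad, forces in N, time in s.
With the tool pointing down it reaches from about 275 to 750 mm from the base axis. Payload 10.2 kg.
Tool frame: the origin (TCP) lies at the very end of the fingers, on their centre line; the grasp point (between the pads) lies 19 mm behind it; z points along the fingers, y is the line along which they close (so a half turn about z gives the same grasp; the last joint's range is limited). The gripper opens to 85 mm and grips with 20 to 120 N. Pads are 22 mm wide; open, the fingers measure 114 mm over their backs; the gripper's body (76 mm by 85 mm) begins 54 mm behind the grasp point. The pads swing forward as they close: fully open they stand 13 mm farther back than shut.
Start: joints at [-1.564, 0.313, 1.498, -0, 1.331, -0.223], TCP at [119.572, -511.208, 231.294] pointing down, gripper open.
Joint ranges: [-2.94, 2.94], [-0.97, 2.17], [0.19, 2.56], [-1.23, 4.37], [0.02, 3.11], [-2.88, 2.88]. Speed limits (rad/s): [2.39, 2.39, 3.01, 3.14, 3.14, 3.14].

## Interface

Orientations are given as a unit quaternion [w, x, y, z].
In Python, from rig import * gives the robot as it stands. The module is installed in compiled form; this text tells all that it offers.
- The arm moves only by the shell command python3 -m crank 'ROWS' [FORCE]. ROWS is JSON, a list that holds one entry, the list of rows, each a list of 7 numbers: the shift along the tool's x, y, z in units of 25 mm (1.0 is 25 mm), then the turn, a rotation vector about the tool's x, y, z in units of 8 degrees (1.0 is 8 degrees), then the finger opening in mm, from 0 to 85.4. A call has exactly 8 rows; each row shifts and turns the commanded pose from where the row before left it, along the tool's axes as they then stand; what a row does not reach is not made up. A row lasts 1/10 s, in which the tool goes at most 50 mm and 8.59 degrees, less where a joint would pass 70% of its speed; a pose out of reach is approached as far as the arm can. A call is refused whole if a number of a shift passes 1 or a number of a turn 1, either way. A call with a gripper value outside its range is refused whole. The fingers move at their own pace and stop on an object; FORCE is the grip in N (left out, the last holds). Time passes only in rows, so rows that do not move let the fingers close, or fill a call up. It gives the time, the measured TCP pose, the force, the opening and the grip force at its end, in the units of the state.
- sense(): the state, without advancing time (a new reading comes with each control period).
- capture(name): name is "side" or "top"; returns the picture (420x560x3 uint8, blue, green, red); there is no depth.
- camera_model(name): a dict with "fx", "fy", "cx", "cy" (pixels), "world_from_camera" (4x4, takes a point from camera to world coordinates). Camera axes: x right, y up, looking along -z (the intrinsics and any distortion apply to the point x, -y, -z); pixel columns grow to the right and rows downward; lengths in mm; the calibration is good to about 2 mm. A picture is of the moment at which its call begins. camera_model takes no time and is no camera call.
- finish_job(): hands the job in; it is judged then, once.
The state is a dict: "time_s": time; "joints": joint angles; "dq": joint speeds; "tau": joint torques, N m; "eef_pos": TCP position; "ee_rot": TCP orientation; "force": force on the tool from outside, world axes, zero at the start; "wrist_torque": the same for the moment, N m; "grip_width": opening from 0.0 (shut) to 1.0 (fully open); "grip_force": force on a finger pad.
Only numpy, scipy, OpenCV 4.12 (cv2) and the standard library are available. Lean on these libraries where they do the work, as an engineer would, in place of code of your own. Each camera call takes 0.05 s, during which the arm holds its last target. There are 200 camera calls.

## Task

The sample drawer of the autosampler unit was left ajar: shut it fully, lock it with the push-push lock button on top of the unit, and check the lock with a light tug on the drawer's handle. Nobody knows whether the bolt inside is up or down at the moment (every full press of the button flips it, and the button looks the same either way), so feel for it and force nothing: never 25 N or more on the drawer or the button. At the end the drawer must be shut and locked, with the glassware and the box beside it left alone.

Things in the scene. Friction and masses are not known exactly. Their poses are not given: they have to be found in the camera images.
- case: The autosampler unit: a cream box fixed to the bench, 220 (x) x 200 (y) x 85 (z) mm. Origin at the centre of its underside; its own -x is the open front, where the drawer comes out.
- drawer (a joint): How far the drawer stands out, in m: 0 = fully shut (solid stop), growing towards the case's own -x; starts 0.03 to 0.055. About 1.5 N of friction; stays where left. With the bolt down, an open drawer stops against it about 0.0175 short of shut, and a shut drawer has about 0.003 of play and then holds; the catch gives about 1 mm per 6 N.
- drawer_handle (a point): Middle of the drawer's straight round handle bar: 10 mm thick, 110 mm long along the case's y, legs at both ends, its axis 60 mm above the bench and 40 mm in front of the drawer's flat front face, which is 198 mm wide, 7 to 77 mm above the bench and, when shut, 12 mm in front of the case's front. Axes as the case's.
- drawer_gap (a point): Middle of the gap between handle bar and drawer face (35 mm from face to bar, 100 mm long, open upwards), 60 mm above the bench, 29.5 mm in front of the case's front when shut. Closed fingertips let down here push the drawer in on its face and pull it out on the bar. Axes as the case's.
- lock: The lock on the case: a dark 50 mm square plate with a round collar, 38 mm across, 8 mm high; axis 30 mm from the case's centre to its -x and 70 mm to its +y. Origin on the axis, 85 mm above the bench, z up. An upright bolt in it (unseen) is up or down. To let the bolt down behind the drawer's catch, the drawer must be within 2 mm of shut; from 2 to 19 mm the bolt lands on the catch.
- lock_top (a point): Top centre of the lock's grey button (26 mm across, 18 mm proud of the collar) at rest, 111 mm above the bench; it always springs back there. A full press, 10 mm deep, 7 N, flips the bolt on release; under 8 mm flips nothing. Beyond, a rubber stop adds 2.5 N per mm. Bolt up: 3 N from the start of the press. Bolt down: 6 mm of slack at 1 N, then 4 N.
- reagent_bottle: Bystander: glass bottle with a screw cap, 64 mm across, 150 mm high, beside the case on its +y side. Origin at the centre of its foot.
- beaker: Bystander: glass beaker, 64 mm across, 85 mm high, beside the case on its -y side. Origin at the centre of its foot.
- vial_box: Bystander: cardboard box, 70 x 70 x 50 mm, on the case's -y side towards its back. Origin at the centre of its underside.

How it is judged:
By the outcome, as a careful person would: the job done as asked, in the order asked, and still so for the second after the job is handed in, with the robot touching nothing.
It also fails if it takes over 64 s, if anything falls off the work surface, if the arm or the gripper's body presses on something with over 40 N, if the wrist force passes 120 N, or if a joint passes its speed limit or range.

## Working session

There is one attempt and no reset: what is moved stays moved. The work goes in short steps, Python scripts to look and compute and a shell command to move; the robot and the scene stay as the last step left them, time stands still between calls to the robot, and variables do not carry over. Pictures are saved under pics/ and viewed, at most 10 in all, crops included, and the job is handed in when it is done.

```bash
mkdir -p pics; python3 - <<'E'
from rig import *
import cv2
for n in("top","side"):
    cv2.imwrite(f"pics/{n}0.png",capture(n)); m=camera_model(n); print(n,m)
s=sense();print(s["eef_pos"],s["ee_rot"],s["force"],s["grip_width"])
E
```

```text
top {'fx': 474.1616118155857, 'fy': 474.1616118155857, 'cx': 283.3964641111538, 'cy': 208.9611762581018, 'world_from_camera': array([[-1.12813703e-01,  9.70977019e-01, -2.10894989e-01,
         4.50474110e+02],
       [-9.93606552e-01, -1.11175481e-01,  1.96476793e-02,
         4.31834691e+01],
       [-4.36890684e-03,  2.11763170e-01,  9.77311246e-01,
         1.04672093e+03],
       [ 0.00000000e+00,  0.00000000e+00,  0.00000000e+00,
         1.00000000e+00]])}
side {'fx': 448.0106656726065, 'fy': 448.0106656726065, 'cx': 281.8422527540862, 'cy': 211.71556437935536, 'world_from_camera': array([[-9.84826243e-01,  1.05491687e-01, -1.37799761e-01,
         5.17103479e+02],
       [-1.73291658e-01, -5.55034535e-01,  8.13576466e-01,
         7.13220933e+02],
       [ 9.34192772e-03,  8.25111004e-01,  5.64893406e-01,
         5.61052788e+02],
       [ 0.00000000e+00,  0.00000000e+00,  0.00000000e+00,
         1.00000000e+00]])}
[ 119.56712394 -510.98199197  230.81404426] [-5.53793216e-04  9.93407079e-01  1.14638849e-01  5.67599297e-05] [ 0.00122632  1.04109389 -0.38931084] 0.9999799232450213
```

View pics/top0.png

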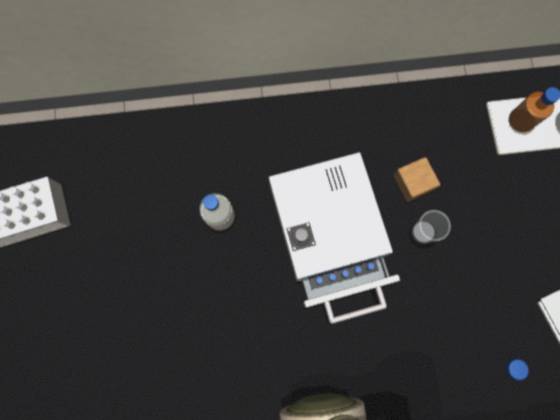

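View pics/side0.png

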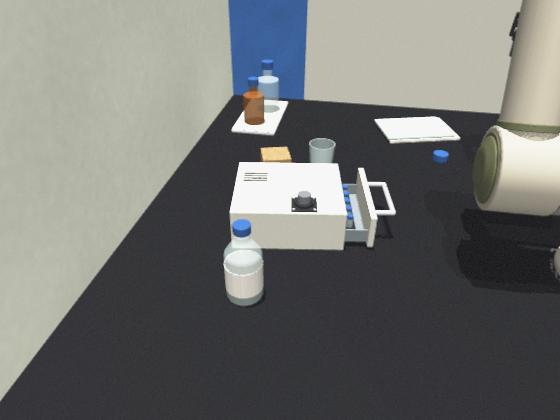

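The top view shows the case with its top corners near (270,178), (361,154), (390,250) and (300,277). The button is at (302,235), and the handle bar runs from (331,319) to (384,305). I'll enlarge both views to refine these.

```bash
python3 - <<'E'
import cv2
a=cv2.imread("pics/top0.png")[145:330,260:405]; cv2.imwrite("pics/tc.png",cv2.resize(a,None,fx=3.2,fy=3.2,interpolation=cv2.INTER_CUBIC))
a=cv2.imread("pics/side0.png")[150:255,225:405]; cv2.imwrite("pics/sc.png",cv2.resize(a,None,fx=4,fy=4,interpolation=cv2.INTER_CUBIC))
E
```

```text
(no output)
```

View pics/tc.png

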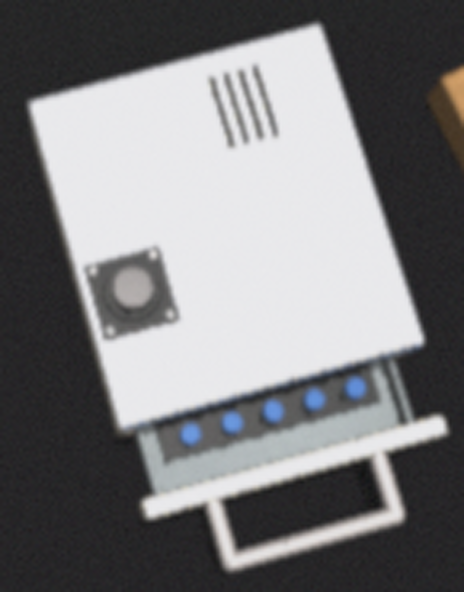

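View pics/sc.png

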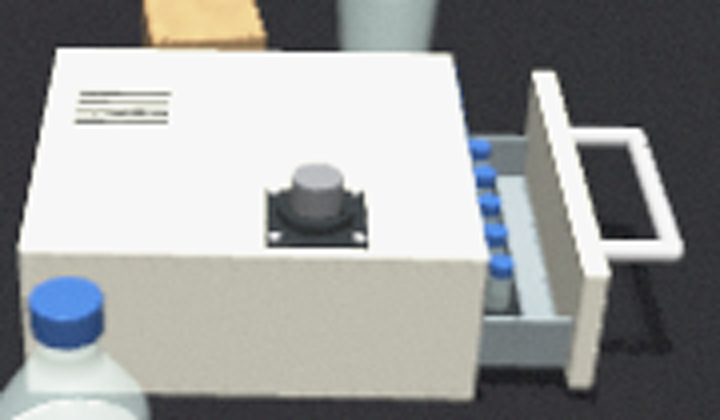

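Both crops are sharp. In the top crop the case corners are (29,101), (320,24), (424,345), (119,431), the button is at (131,287) and the bar ends are (232,562) and (400,514). In the side crop the corners are (57,48), (452,55), (487,262), (20,252), the button is at (318,178) and the bar ends are near (635,134) and (676,249).

```bash
cat > h.py <<'E'
import numpy as np
from rig import *
from scipy.optimize import least_squares
from scipy.spatial.transform import Rotation as R
CM={n:camera_model(n) for n in("top","side")}
def proj(n,P):
    m=CM[n];T=np.linalg.inv(m["world_from_camera"]);p=np.atleast_2d(P)@T[:3,:3].T+T[:3,3]
    return np.c_[m["fx"]*p[:,0]/-p[:,2]+m["cx"],m["fy"]*p[:,1]/p[:,2]+m["cy"]]
def c2w(v,P):
    c,s=np.cos(v[2]),np.sin(v[2]);P=np.array(P,float);return P@np.array([[c,s,0],[-s,c,0],[0,0,1]])+[v[0],v[1],0]
E
python3 - <<'E'
from h import *
t=(np.array([(29,101),(320,24),(424,345),(119,431),(131,287),(232,562),(400,514)])+.5)/3.2-.5+[260,145]
s=(np.array([(20,252),(57,48),(452,55),(487,262),(318,178),(676,249),(635,134)])+.5)/4-.5+[225,150]
def pts(v): 
    d=v[3];b=-110-12-40-d
    return c2w(v,[(110,100,85),(110,-100,85),(-110,-100,85),(-110,100,85),(-30,70,111),(b,50,60),(b,-50,60)])
for cams in (("top",),("side",),("top","side")):
    f=lambda v:np.concatenate([(proj(n,pts(v))-{"top":t,"side":s}[n]).ravel() for n in cams])
    r=least_squares(f,[500,0,0.2,40],x_scale=[100,100,1,10]);v=r.x
    print(cams,v.round(3),np.abs(r.fun).max().round(2),(r.fun.reshape(-1,2)).round(1).tolist())
print("gap",c2w(v,[-110-29.5-v[3],0,60]),"lock",c2w(v,[-30,70,111]))
np.save("v.npy",v)
q=sense()["ee_rot"];print(R.from_quat(q,scalar_first=True).as_matrix().round(3))
E
```

```text
('top',) [ 6.37164e+02 -6.95420e+01  1.59000e-01  4.64150e+01] 3.35 [[0.1, 0.8], [-0.2, 0.4], [-0.1, -0.7], [0.7, -0.9], [0.7, 0.2], [2.1, -0.5], [-3.3, 0.9]]
('side',) [ 6.36942e+02 -6.72950e+01  1.64000e-01  4.74260e+01] 2.02 [[-0.3, 0.1], [0.0, 0.5], [-0.5, 0.1], [0.6, -0.8], [0.1, -0.7], [-0.6, -0.8], [0.7, 2.0]]
('top', 'side') [ 6.37104e+02 -6.89650e+01  1.61000e-01  4.69610e+01] 3.4 [[-0.2, 0.9], [-0.6, 0.4], [-0.3, -0.8], [0.5, -0.8], [0.4, 0.3], [2.1, -0.2], [-3.4, 1.2], [-0.3, -0.5], [0.3, 0.1], [-0.3, -0.2], [0.4, -1.2], [-0.0, -1.1], [-1.0, -1.1], [0.5, 1.8]]
gap [453.04360647 -98.78843531  60.        ] lock [596.2938797   -4.66419787 111.        ]
[[ 0.974  0.228 -0.   ]
 [ 0.228 -0.974  0.001]
 [ 0.    -0.001 -1.   ]]
```

```bash
python3 -m crank '[[[0,0,0,0,0,0.49,0],[0.9,-0.8,0,0,0,0,0],[0.99,-0.885,0,0,0,0,0],[0.99,-0.885,0,0,0,0,0],[0.99,-0.885,0,0,0,0,0],[0.99,-0.885,0,0,0,0,0],[0.99,-0.885,0,0,0,0,0],[0.99,-0.885,0,0,0,0,0]]]' 40 && python3 -m crank '[[[0.99,-0.885,0,0,0,0,0],[0.99,-0.885,0,0,0,0,0],[0.99,-0.885,0,0,0,0,0],[0.99,-0.885,0,0,0,0,0],[0.99,-0.885,0,0,0,0,0],[0.99,-0.885,0,0,0,0,0],[0.99,-0.885,0,0,0,0,0],[0.9,-0.8,0,0,0,0,0]]]'
cat >> h.py <<'E'
def st():
    v=np.load("v.npy");s=sense();M=R.from_quat(s["ee_rot"],scalar_first=True).as_matrix()
    c,n=np.cos(v[2]),np.sin(v[2]);C=np.array([[c,n,0],[-n,c,0],[0,0,1]])
    p=np.array(s["eef_pos"])
    print("t%.2f"%s["time_s"],"case pos",(C@(p-[v[0],v[1],0])).round(2),"F case",(C@s["force"]).round(2),"yawerr",round(np.degrees(np.arctan2(M[1,0],M[0,0])-v[2]),2),"z",M[:,2].round(3),"w",round(s["grip_width"],3))
E
python3 -c "from h import *;st()"
```

```text
time_s: 0.9
eef_pos: [264.4, -331.7, 231.1]
ee_rot: [-0.0, 0.997, 0.081, -0.0]
force: [0.7, -1.0, 0.2]
grip_width: -0.001
grip_force: 0.0
time_s: 1.7
eef_pos: [429.6, -127.5, 231.1]
ee_rot: [-0.0, 0.997, 0.081, -0.0]
force: [0.4, 0.0, 0.3]
grip_width: 0.001
grip_force: 0.0
t1.70 case pos [-214.24  -24.57  231.13] F case [ 0.37 -0.02  0.28] yawerr 0.07 z [-0.  0. -1.] w 0.001
```

```bash
python3 -m crank '[[[0.15,-0.15,0,0,0,0,0],[0,0,0.8,0,0,0,0],[0,0,0.9,0,0,0,0],[0,0,0.9,0,0,0,0],[0,0,0.9,0,0,0,0],[0,0,0.5,0,0,0,0],[0,0,0,0,0,0,0],[0,0,0,0,0,0,0]]]' >/dev/null;python3 -c "
from h import *;st()
import cv2
cv2.imwrite('pics/s1.png',cv2.resize(capture('side')[100:260,300:500],None,fx=3,fy=3))"
```

```text
t2.50 case pos [-211.45  -22.49  131.68] F case [ 0.86 -0.34  0.44] yawerr 0.02 z [ 0. -0. -1.] w 0.001
```

View pics/s1.png

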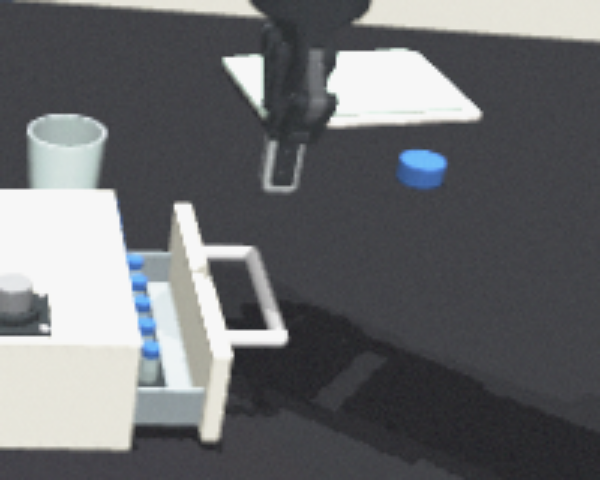

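The fingers are closed, with the tip at about crop (281,189), i.e. (393.6,162.8) full-frame. They are still outside the bar. I'll compare that tip position with the projection, then move over the gap.

```bash
python3 -c "
from h import *
print(proj('side',sense()['eef_pos']))"
python3 -m crank '[[[0.5,-0.45,0,0,0,0,0],[0.5,-0.45,0,0,0,0,0],[0,0,0,0,0,0,0],[0,0,0.4,0,0,0,0],[0,0,0.4,0,0,0,0],[0,0,0,0,0,0,0],[0,0,0,0,0,0,0],[0,0,0,0,0,0,0]]]' >/dev/null;python3 -c "
from h import *;st()
import cv2
a=capture('side')[120:270,290:450];b=capture('top')[180:330,260:420]
print(proj('side',sense()['eef_pos']),proj('top',sense()['eef_pos']))
cv2.imwrite('pics/s2.png',cv2.resize(np.hstack([a,b]),None,fx=2.5,fy=2.5,interpolation=cv2.INTER_CUBIC))"
```

```text
[[392.22364896 161.50064274]]
t3.35 case pos [-1.8638e+02  1.0000e-01  1.1146e+02] F case [0.39 0.26 0.19] yawerr 0.02 z [ 0. -0. -1.] w -0.0
[[380.50262381 175.63320307]] [[358.14969749 301.81857192]]
```

View pics/s2.png

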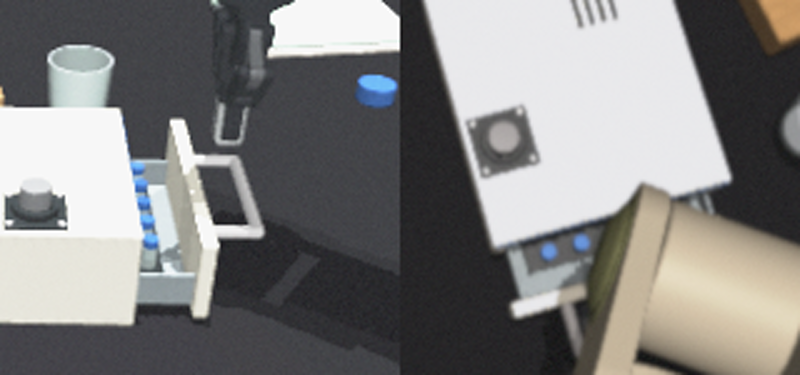

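Side crop: the tip is at about (231,143), i.e. (382,177) full-frame, within 2 px of its projection and above the gap between face and bar. I'll descend slowly and feel for contact.

```bash
python3 -m crank '[[[0.04,0,0.4,0,0,0,0],[0,0,0.4,0,0,0,0],[0,0,0.3,0,0,0,0],[0,0,0.1,0,0,0,0],[0,0,0.1,0,0,0,0],[0,0,0.1,0,0,0,0],[0,0,0.1,0,0,0,0],[0,0,0.1,0,0,0,0]]]' >/dev/null;python3 -c "
from h import *;st()"; python3 -m crank '[[[0,0,0.1,0,0,0,0],[0,0,0.1,0,0,0,0],[0,0,0.1,0,0,0,0],[0,0,0.1,0,0,0,0],[0,0,0.1,0,0,0,0],[0,0,0.1,0,0,0,0],[0,0,0,0,0,0,0],[0,0,0,0,0,0,0]]]' >/dev/null;python3 -c "
from h import *;st()"
```

```text
t4.25 case pos [-185.29    0.36   71.23] F case [-0.7   0.87  0.39] yawerr 0.04 z [ 0. -0. -1.] w 0.001
t5.05 case pos [-185.34    0.4    56.3 ] F case [ 0.34 -0.19  0.1 ] yawerr 0.05 z [ 0. -0. -1.] w -0.002
```

```bash
python3 -m crank '[[[0,0,0.2,0,0,0,0],[0,0,0.2,0,0,0,0],[0.1,0,0,0,0,0,0],[0.15,0,0,0,0,0,0],[0.15,0,0,0,0,0,0],[0.15,0,0,0,0,0,0],[0.1,0,0,0,0,0,0],[0.1,0,0,0,0,0,0]]]' >/dev/null;python3 -c "
from h import *;st()"; python3 -m crank '[[[0.08,0,0,0,0,0,0],[0.08,0,0,0,0,0,0],[0.06,0,0,0,0,0,0],[0.04,0,0,0,0,0,0],[0.04,0,0,0,0,0,0],[0.04,0,0,0,0,0,0],[0,0,0,0,0,0,0],[0,0,0,0,0,0,0]]]' >/dev/null;python3 -c "
from h import *;st()"
```

```text
t5.85 case pos [-166.47    0.49   46.23] F case [-1.58 -0.58 -0.7 ] yawerr 0.05 z [-0.  0. -1.] w 0.003
t6.65 case pos [-157.93    0.33   46.42] F case [ 0.02  0.84 -0.93] yawerr 0.04 z [ 0.001 -0.    -1.   ] w -0.0
```

```bash
for i in 1; do python3 -m crank '[[[0.04,0,0,0,0,0,0],[0.04,0,0,0,0,0,0],[0.04,0,0,0,0,0,0],[0.04,0,0,0,0,0,0],[0.04,0,0,0,0,0,0],[0,0,0,0,0,0,0],[0,0,0,0,0,0,0],[0,0,0,0,0,0,0]]]' >/dev/null;python3 -c "
from h import *;st()";done;  python3 -m crank '[[[0.04,0,0,0,0,0,0],[0.04,0,0,0,0,0,0],[0.04,0,0,0,0,0,0],[0,0,0,0,0,0,0],[0,0,0,0,0,0,0],[0,0,0,0,0,0,0],[0,0,0,0,0,0,0],[0,0,0,0,0,0,0]]]' >/dev/null;python3 -c "
from h import *;st()"
```

```text
t7.45 case pos [-153.01    0.43   46.29] F case [ 0.71  0.5  -0.11] yawerr 0.04 z [ 0. -0. -1.] w 0.004
t8.25 case pos [-150.04    0.41   46.34] F case [ 0.68 -0.57 -0.1 ] yawerr 0.04 z [ 0. -0. -1.] w -0.001
```

```bash
python3 -m crank '[[[0.04,0,0,0,0,0,0],[0.04,0,0,0,0,0,0],[0.04,0,0,0,0,0,0],[0,0,0,0,0,0,0],[0.02,0,0,0,0,0,0],[0.02,0,0,0,0,0,0],[0.02,0,0,0,0,0,0],[0.02,0,0,0,0,0,0]]]' >/dev/null;python3 -c "
from h import *;st()
import cv2
a=capture('side')[120:270,290:450];b=capture('top')[180:330,260:420]
cv2.imwrite('pics/s3.png',cv2.resize(np.hstack([a,b]),None,fx=2.5,fy=2.5,interpolation=cv2.INTER_CUBIC))"
```

```text
t9.05 case pos [-145.09    0.4    46.29] F case [-1.27 -0.27  0.9 ] yawerr 0.04 z [-0. -0. -1.] w -0.003
```

View pics/s3.png

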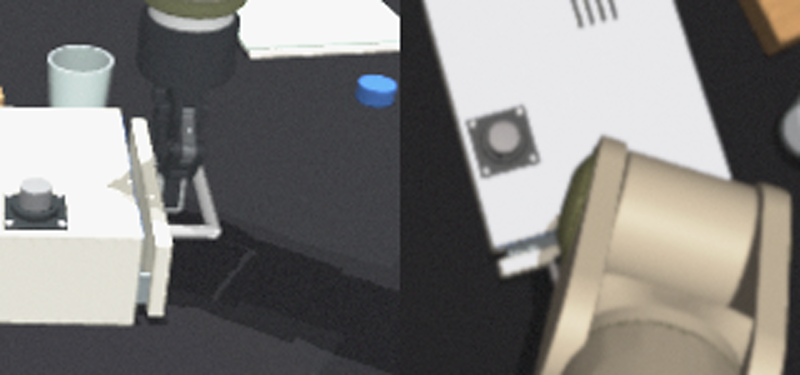

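The drawer is moving with the finger and its front now stands only about 10–15 mm out. I'll continue gently.

```bash
for i in 1; do python3 -m crank '[[[0.02,0,0,0,0,0,0],[0.02,0,0,0,0,0,0],[0.02,0,0,0,0,0,0],[0.02,0,0,0,0,0,0],[0.02,0,0,0,0,0,0],[0.02,0,0,0,0,0,0],[0.02,0,0,0,0,0,0],[0.02,0,0,0,0,0,0]]]' >/dev/null;python3 -c "
from h import *;st()";done;  python3 -m crank '[[[0.02,0,0,0,0,0,0],[0.02,0,0,0,0,0,0],[0.02,0,0,0,0,0,0],[0.02,0,0,0,0,0,0],[0.02,0,0,0,0,0,0],[0.02,0,0,0,0,0,0],[0.02,0,0,0,0,0,0],[0.02,0,0,0,0,0,0]]]' >/dev/null;python3 -c "
from h import *;st()"
```

```text
t9.95 case pos [-141.06    0.39   46.31] F case [-2.97 -0.93 -0.32] yawerr 0.04 z [ 0. -0. -1.] w -0.004
t10.75 case pos [-137.06    0.42   46.33] F case [-1.93 -1.43  0.29] yawerr 0.05 z [ 0. -0. -1.] w -0.0
```

```bash
python3 -m crank '[[[0.02,0,0,0,0,0,0],[0.02,0,0,0,0,0,0],[0.02,0,0,0,0,0,0],[0.02,0,0,0,0,0,0],[0,0,0,0,0,0,0],[0,0,0,0,0,0,0],[0,0,0,0,0,0,0],[0,0,0,0,0,0,0]]]' >/dev/null;python3 -c "
from h import *;st()"
```

```text
t11.55 case pos [-135.04    0.52   46.3 ] F case [-0.22  0.67  0.16] yawerr 0.04 z [ 0.  0. -1.] w -0.003
```

```bash
python3 -m crank '[[[0.01,0,0,0,0,0,0],[0.01,0,0,0,0,0,0],[0.01,0,0,0,0,0,0],[0.01,0,0,0,0,0,0],[0,0,0,0,0,0,0],[0,0,0,0,0,0,0],[0,0,0,0,0,0,0],[0,0,0,0,0,0,0]]]' >/dev/null;python3 -c "
from h import *;st()"
```

```text
t12.35 case pos [-134.14    0.49   46.27] F case [-1.21  0.63 -0.07] yawerr 0.04 z [-0.  0. -1.] w 0.0
```

```bash
python3 -m crank '[[[0.01,0,0,0,0,0,0],[0.01,0,0,0,0,0,0],[0.01,0,0,0,0,0,0],[0.01,0,0,0,0,0,0],[0,0,0,0,0,0,0],[0,0,0,0,0,0,0],[0,0,0,0,0,0,0],[0,0,0,0,0,0,0]]]' >/dev/null;python3 -c "
from h import *;st()"
```

```text
t13.15 case pos [-133.67    0.49   46.28] F case [-6.23  0.49  3.81] yawerr 0.05 z [-0.001  0.    -1.   ] w 0.003
```

Solid resistance at -133.7, where -133 is predicted for fully shut. One slightly firmer push to confirm, then I'll back off and take a look.

```bash
python3 -m crank '[[[0.01,0,0,0,0,0,0],[0.01,0,0,0,0,0,0],[0,0,0,0,0,0,0],[0,0,0,0,0,0,0],[0,0,0,0,0,0,0],[0,0,0,0,0,0,0],[0,0,0,0,0,0,0],[0,0,0,0,0,0,0]]]' >/dev/null;python3 -c "
from h import *;st()"
python3 -m crank '[[[-0.05,0,0,0,0,0,0],[-0.1,0,0,0,0,0,0],[-0.1,0,0,0,0,0,0],[0,0,-0.4,0,0,0,0],[0,0,-0.8,0,0,0,0],[0,0,-1,0,0,0,0],[0,0,-1,0,0,0,0],[0,0,0,0,0,0,0]]]' >/dev/null;python3 -c "
from h import *;st()"
```

```text
t13.95 case pos [-133.68    0.5    46.26] F case [-8.93  0.7   5.6 ] yawerr 0.06 z [-0.003  0.    -1.   ] w 0.001
t14.75 case pos [-137.35   -0.44  130.01] F case [-0.29 -0.42 -0.61] yawerr 0.05 z [ 0.006 -0.003 -1.   ] w 0.005
```

```bash
python3 -m crank '[[[0,0,-0.6,0,0,0,0],[0.6,-0.4,0,0,0,0,0],[0.8,-0.5,0,0,0,0,0],[0.8,-0.5,0,0,0,0,0],[0.8,-0.5,0,0,0,0,0],[0.8,-0.5,0,0,0,0,0],[0.48,-0.42,0,0,0,0,0],[0,0,0,0,0,0,0]]]' >/dev/null;python3 -c "
from h import *;st()
import cv2
a=capture('side')[120:270,220:450];b=capture('top')[180:330,260:350]
cv2.imwrite('pics/s4.png',cv2.resize(np.hstack([a,b]),None,fx=2.5,fy=2.5,interpolation=cv2.INTER_CUBIC))"
```

```text
t15.55 case pos [-31.22  72.23 140.8 ] F case [-0.63  0.21  0.01] yawerr 0.15 z [-0.  0. -1.] w 0.005
```

View pics/s4.png

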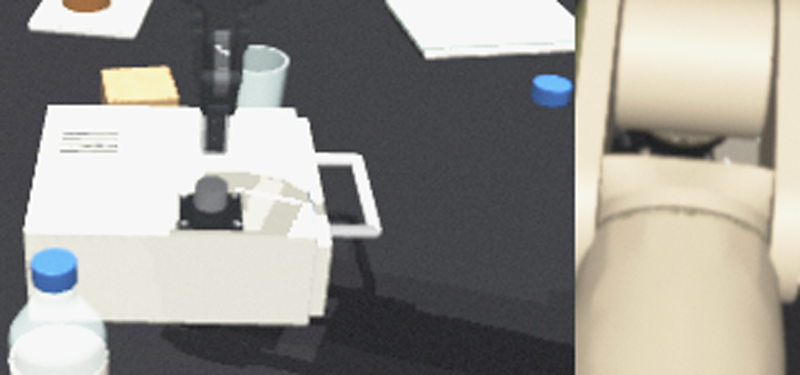

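The drawer front looks flush with the case and the fingertip is above the button. I'll descend and feel the first few millimetres of the press.

```bash
python3 -m crank '[[[0.05,0.08,0.4,0,0,0,0],[0,0,0.4,0,0,0,0],[0,0,0.2,0,0,0,0],[0,0,0.1,0,0,0,0],[0,0,0.06,0,0,0,0],[0,0,0.06,0,0,0,0],[0,0,0.06,0,0,0,0],[0,0,0,0,0,0,0]]]' >/dev/null;python3 -c "
from h import *;st()"
python3 -m crank '[[[0,0,0.06,0,0,0,0],[0,0,0.04,0,0,0,0],[0,0,0,0,0,0,0],[0,0,0,0,0,0,0],[0,0,0,0,0,0,0],[0,0,0,0,0,0,0],[0,0,0,0,0,0,0],[0,0,0,0,0,0,0]]]' >/dev/null;python3 -c "
from h import *;st()"
```

```text
t16.45 case pos [-30.57  68.93 109.61] F case [-0.48  0.29  4.07] yawerr 0.04 z [ 0. -0. -1.] w -0.0
t17.25 case pos [-30.59  68.96 106.85] F case [-0.22 -0.6   3.11] yawerr 0.04 z [ 0. -0. -1.] w -0.001
```

3 N within the first millimetres means the bolt is up, consistent with the drawer closing fully. Now the full press.

```bash
python3 -m crank '[[[0,0,0.04,0,0,0,0],[0,0,0.04,0,0,0,0],[0,0,0.04,0,0,0,0],[0,0,0.04,0,0,0,0],[0,0,0.04,0,0,0,0],[0,0,0.04,0,0,0,0],[0,0,0,0,0,0,0],[0,0,0,0,0,0,0]]]' >/dev/null;python3 -c "
from h import *;st()"
```

```text
t18.05 case pos [-30.57  68.95 100.9 ] F case [-0.55 -0.67  5.32] yawerr 0.04 z [ 0. -0. -1.] w -0.002
```

```bash
python3 -m crank '[[[0,0,0.04,0,0,0,0],[0,0,0.02,0,0,0,0],[0,0,0,0,0,0,0],[0,0,0,0,0,0,0],[0,0,0,0,0,0,0],[0,0,0,0,0,0,0],[0,0,0,0,0,0,0],[0,0,0,0,0,0,0]]]' >/dev/null;python3 -c "
from h import *;st()"
```

```text
t18.85 case pos [-30.54  68.92 100.02] F case [-2.51 -0.29 10.34] yawerr 0.05 z [ 0.001 -0.    -1.   ] w 0.002
```

10.3 N means it is past the full press and onto the rubber stop. I'll release and feel again with a shallow press of 5 mm or less, which can't flip the bolt.

```bash
python3 -m crank '[[[0,0,-0.1,0,0,0,0],[0,0,-0.2,0,0,0,0],[0,0,-0.3,0,0,0,0],[0,0,-0.1,0,0,0,0],[0,0,0,0,0,0,0],[0,0,0,0,0,0,0],[0,0,0,0,0,0,0],[0,0,0,0,0,0,0]]]' >/dev/null;python3 -c "
from h import *;st()"
python3 -m crank '[[[0,0,0.1,0,0,0,0],[0,0,0.1,0,0,0,0],[0,0,0.1,0,0,0,0],[0,0,0.08,0,0,0,0],[0,0,0,0,0,0,0],[0,0,0,0,0,0,0],[0,0,0,0,0,0,0],[0,0,0,0,0,0,0]]]' >/dev/null;python3 -c "
from h import *;st();import time
from rig import *
"
```

```text
t19.65 case pos [-30.79  69.08 116.53] F case [ 0.08 -0.62  0.69] yawerr 0.04 z [-0.  0. -1.] w 0.004
t20.45 case pos [-30.68  69.01 107.39] F case [0.45 0.33 0.72] yawerr 0.04 z [ 0. -0. -1.] w 0.0
```

Now about 1 N at the same depth, so the bolt is down. I'll go back to the handle gap for the tug.

```bash
python3 -m crank '[[[0,0,-0.5,0,0,0,0],[0,0,-0.9,0,0,0,0],[-0.5,0.3,0,0,0,0,0],[-0.9,0.5,0,0,0,0,0],[-0.9,0.55,0,0,0,0,0],[-0.9,0.6,0,0,0,0,0],[-0.9,0.6,0,0,0,0,0],[-0.3,0.2,0,0,0,0,0]]]' >/dev/null;python3 -c "
from h import *;st()"
```

```text
t21.25 case pos [-141.68   -0.9   143.27] F case [ 1.24 -0.41  0.54] yawerr -0.05 z [ 0.001 -0.001 -1.   ] w -0.005
```

```bash
python3 -m crank '[[[0,0,0.3,0,0,0,0],[0,0,0.8,0,0,0,0],[0,0,0.8,0,0,0,0],[0,0,0.4,0,0,0,0],[0,0,0,0,0,0,0],[0,0,0,0,0,0,0],[0,0,0,0,0,0,0],[0,0,0,0,0,0,0]]]' >/dev/null;python3 -c "
from h import *;st()"
```

```text
t22.05 case pos [-1.402e+02  3.000e-02  8.551e+01] F case [-1.22 -0.   -0.33] yawerr 0.05 z [ 0.001 -0.001 -1.   ] w -0.003
```

```bash
python3 -m crank '[[[0,0,0.2,0,0,0,0],[0,0,0.2,0,0,0,0],[0,0,0.2,0,0,0,0],[0,0,0.2,0,0,0,0],[0,0,0.2,0,0,0,0],[0,0,0.2,0,0,0,0],[0,0,0.2,0,0,0,0],[0,0,0.1,0,0,0,0]]]' >/dev/null;python3 -c "
from h import *;st()"
python3 -m crank '[[[-0.06,0,0,0,0,0,0],[-0.06,0,0,0,0,0,0],[-0.04,0,0,0,0,0,0],[-0.04,0,0,0,0,0,0],[0,0,0,0,0,0,0],[0,0,0,0,0,0,0],[0,0,0,0,0,0,0],[0,0,0,0,0,0,0]]]' >/dev/null;python3 -c "
from h import *;st()"
```

```text
t22.85 case pos [-140.79    0.28   46.72] F case [-0.44 -0.41 -0.08] yawerr 0.04 z [-0.001  0.    -1.   ] w -0.001
t23.65 case pos [-145.6     0.17   47.3 ] F case [ 0.23 -0.64  0.53] yawerr 0.04 z [ 0. -0. -1.] w -0.002
```

```bash
python3 -m crank '[[[-0.02,0,0,0,0,0,0],[-0.02,0,0,0,0,0,0],[-0.02,0,0,0,0,0,0],[-0.02,0,0,0,0,0,0],[-0.02,0,0,0,0,0,0],[-0.02,0,0,0,0,0,0],[-0.02,0,0,0,0,0,0],[0,0,0,0,0,0,0]]]' >/dev/null;python3 -c "
from h import *;st()"
```

```text
t24.45 case pos [-149.19    0.2    47.28] F case [ 1.46  0.69 -0.65] yawerr 0.04 z [-0.  0. -1.] w -0.001
```

```bash
python3 -m crank '[[[-0.02,0,0,0,0,0,0],[-0.02,0,0,0,0,0,0],[-0.02,0,0,0,0,0,0],[0,0,0,0,0,0,0],[0,0,0,0,0,0,0],[0,0,0,0,0,0,0],[0,0,0,0,0,0,0],[0,0,0,0,0,0,0]]]' >/dev/null;python3 -c "
from h import *;st()"
```

```text
t25.25 case pos [-1.5025e+02  1.5000e-01  4.7360e+01] F case [ 4.94  1.65 -2.43] yawerr 0.04 z [ 0.001 -0.    -1.   ] w 0.003
```

```bash
python3 -m crank '[[[-0.02,0,0,0,0,0,0],[-0.02,0,0,0,0,0,0],[0,0,0,0,0,0,0],[0,0,0,0,0,0,0],[0,0,0,0,0,0,0],[0,0,0,0,0,0,0],[0,0,0,0,0,0,0],[0,0,0,0,0,0,0]]]' >/dev/null;python3 -c "
from h import *;st()"
```

```text
t26.05 case pos [-1.5086e+02  1.4000e-01  4.7400e+01] F case [ 7.86  2.06 -3.55] yawerr 0.03 z [ 0.002 -0.    -1.   ] w 0.001
```

It holds at 8 N with about 3 mm of play, so it is locked. I'll push the play back in gently until the drawer is fully shut, then withdraw.

```bash
python3 -m crank '[[[0.1,0,0,0,0,0,0],[0.15,0,0,0,0,0,0],[0.15,0,0,0,0,0,0],[0.1,0,0,0,0,0,0],[0.04,0,0,0,0,0,0],[0.04,0,0,0,0,0,0],[0,0,0,0,0,0,0],[0,0,0,0,0,0,0]]]' >/dev/null;python3 -c "
from h import *;st()"
```

```text
t26.85 case pos [-137.2     0.2    47.28] F case [ 0.56  0.16 -0.55] yawerr 0.04 z [-0.  0. -1.] w -0.004
```

```bash
python3 -m crank '[[[0.03,0,0,0,0,0,0],[0.02,0,0,0,0,0,0],[0.02,0,0,0,0,0,0],[0.01,0,0,0,0,0,0],[0,0,0,0,0,0,0],[0,0,0,0,0,0,0],[0,0,0,0,0,0,0],[0,0,0,0,0,0,0]]]' >/dev/null;python3 -c "
from h import *;st()"
```

```text
t27.65 case pos [-135.16    0.19   47.29] F case [-1.46 -0.5   1.02] yawerr 0.04 z [-0. -0. -1.] w -0.001
```

```bash
python3 -m crank '[[[0.02,0,0,0,0,0,0],[0.02,0,0,0,0,0,0],[0.02,0,0,0,0,0,0],[0.01,0,0,0,0,0,0],[0.01,0,0,0,0,0,0],[0,0,0,0,0,0,0],[0,0,0,0,0,0,0],[0,0,0,0,0,0,0]]]' >/dev/null;python3 -c "
from h import *;st()"
```

```text
t28.45 case pos [-133.67    0.2    47.3 ] F case [-5.92 -1.1   4.3 ] yawerr 0.05 z [-0.001  0.    -1.   ] w 0.0
```

Fully shut again, at the same -133.67 stop. Withdrawing.

```bash
python3 -m crank '[[[-0.1,0,0,0,0,0,0],[-0.1,0,0,0,0,0,0],[-0.06,0,0,0,0,0,0],[0,0,-0.2,0,0,0,0],[0,0,-0.4,0,0,0,0],[0,0,-0.8,0,0,0,0],[0,0,-1,0,0,0,0],[0,0,-1,0,0,0,0]]]' >/dev/null;
python3 -m crank '[[[0,0,-1,0,0,0,0],[-0.5,0,-0.6,0,0,0,0],[-0.8,0,0,0,0,0,0],[-0.8,0,0,0,0,0,0],[-0.6,0,0,0,0,0,0],[0,0,0,0,0,0,0],[0,0,0,0,0,0,0],[0,0,0,0,0,0,0]]]' >/dev/null;python3 -c "
from h import *;st()
import cv2
cv2.imwrite('pics/s5.png',capture('side'))"
```

```text
t30.05 case pos [-2.0646e+02  2.0000e-02  1.7262e+02] F case [-0.16 -0.45  0.36] yawerr 0.05 z [ 0.001 -0.    -1.   ] w 0.003
```

View pics/s5.png

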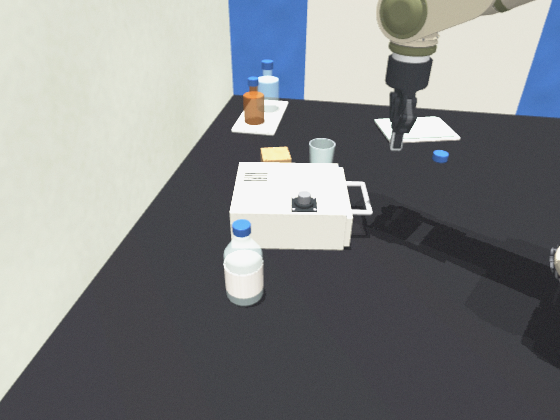

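The drawer is shut (front at about (347,215)). The bottle (243,265), beaker (321,153) and box (276,155) haven't moved, and the robot is clear of everything.

```bash
python3 -c "
from rig import *;print(finish_job())"
```

```text
the job is handed in; nothing more can be done
None
```

The drawer is fully shut and locked; it held a tug of about 8 N, readings on the drawer and button stayed under 11 N, the glassware and box were not touched, and the job was handed in at about 30 s.

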